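# Square the blanks and index them under the spot welder

### The job

Tap the untidy stack of four aluminium blanks on the carriage square, so that all their edges line up flush against the carriage's long fence and end fence. Then push the carriage along its rail until it clicks into the weld-station detent under the welding head, with the stack still square, and leave everything else on the bench where it is.

Things in the scene. Friction and masses are not known exactly. Their poses are not given: they have to be found in the camera images.
- weld_station (a point): Fixed point 60 mm above the table on the rail's centre line: where stack_seat lies when the carriage is in the weld detent. Its y axis runs along the 400 mm rail from the loading end (right) towards the weld head (left), x across the rail away from the robot, z up. The rail stands on a fixed flat base, 270 x 440 mm, dark brown deck, top 20 mm above the table.
- electrode_tip (a point): Tip of the copper electrode of the weld head, fixed on the same base, 108 mm above the table. From here (axes as weld_station) the black head, 40 mm across and at least 67 mm higher, is at x +25, y +40 mm; its arm and green column are at x 15 to 160, y +15 to +65 mm, up to 122 mm above the tip.
- stack_seat (a point): Point on top of the carriage's bed, 60 mm above the table: a blank flush against both fences has its centre here in x and y. Axes as weld_station. The dark steel bed spans x -32 to +48, y -73 to +57 mm and is 15 mm thick; its near side and its weld-head end are open and a flush blank overhangs it there by 8 mm.
- long_fence (a point): Middle of the top edge of the carriage's long fence, on its inner face, 90 mm above the table (30 mm above the bed). The fence stands along the far side of the bed, inner face 40 mm in +x from stack_seat, 130 mm long, 8 mm thick. Axes as weld_station.
- end_fence (a point): Middle of the top edge of the carriage's end fence, on its inner face, 90 mm above the table. It stands across the loading end of the bed, inner face 65 mm in -y from stack_seat, 8 mm thick. Pushing blanks against it does not move the carriage at the start: it rests on its end stop. Axes as weld_station.
- push_face (a point): Middle of the outer (-y) face of the carriage's end fence, 70 mm above the table; the flat face is about 75 mm wide and spans 45 to 90 mm above the table. Pushing here towards +y drives the carriage along the rail. Axes as weld_station.
- carriage (a joint): Carriage travel along the rail in m: 0 at the loading end stop (start), 0.160 in the weld detent, 0.190 at the far stop, past the detent. The detent is a spring plunger under the bed; it catches from about 6 mm either side and takes about 5 N to enter or leave. A carriage pushed too far can be pushed back.
- blank0: Plain smooth aluminium blank, 80 x 130 x 6 mm, 0.12 to 0.24 kg, number 1 from the bottom of the stack of four on the carriage bed; origin at the centre of its underside, x along the 80 mm side, y along the 130 mm side, z up. It starts up to 30 mm out of line and a little twisted.
- blank1: Plain smooth aluminium blank, 80 x 130 x 6 mm, 0.12 to 0.24 kg, number 2 from the bottom of the stack of four on the carriage bed; origin at the centre of its underside, x along the 80 mm side, y along the 130 mm side, z up. It starts up to 30 mm out of line and a little twisted.
- blank2: Plain smooth aluminium blank, 80 x 130 x 6 mm, 0.12 to 0.24 kg, number 3 from the bottom of the stack of four on the carriage bed; origin at the centre of its underside, x along the 80 mm side, y along the 130 mm side, z up. It starts up to 30 mm out of line and a little twisted.
- blank3: Plain smooth aluminium blank, 80 x 130 x 6 mm, 0.12 to 0.24 kg, number 4 from the bottom of the stack of four on the carriage bed; origin at the centre of its underside, x along the 80 mm side, y along the 130 mm side, z up. It starts up to 30 mm out of line and a little twisted.
- spectacle_front: Bystander: bare wire spectacle front, 40 x 115 x 5 mm, lying on the deck behind the rail. Leave it alone. Origin at its underside.
- flux_jar: Bystander: small closed jar, 44 mm across, 50 mm high, on the deck behind the rail. Leave it alone. Origin at its underside.
- foot_switch: Bystander: black ribbed foot switch, 120 x 90 x 36 mm, left of the station. Leave it alone. Origin at its underside.
- screwdriver: Bystander: screwdriver lying left of the station. Leave it alone. Origin at its underside.
- temple_tray: Bystander: white plastic tray, 220 x 160 x 30 mm, full of wire temples, right of the station. Leave it alone. Origin at its underside.
There are look-alikes about, which are no part of the job. What is shaped like the blank2 but green or red is not meant.

How it is judged:
On the way, in this order (a step that is already met when the one before it is completed fails the run):
1. the four blanks are flush against both fences while the carriage is still at the loading end (x of blank0 in the frame of stack_seat between -0.003 and 0.003 m and y of blank0 in the frame of stack_seat between -0.003 and 0.003 m and angle between the y axis of each of blank0, blank1, blank2, blank3 and the y axis of stack_seat, either way round below 0.035 rad and angle between the z axis of each of blank0, blank1, blank2, blank3 and the z axis of stack_seat, either way round below 0.035 rad and x of blank1 in the frame of stack_seat between -0.003 and 0.003 m and y of blank1 in the frame of stack_seat between -0.003 and 0.003 m and x of blank2 in the frame of stack_seat between -0.003 and 0.003 m and y of blank2 in the frame of stack_seat between -0.003 and 0.003 m and x of blank3 in the frame of stack_seat between -0.003 and 0.003 m and y of blank3 in the frame of stack_seat between -0.003 and 0.003 m and value of joint carriage below 0.02 m), for 0.2 s.
2. the carriage is in the weld detent (value of joint carriage between 0.155 and 0.165 m), for 0.2 s.
At the end, for the whole second after the job is handed in: All four blanks lie flat and flush against both fences (each within 3 mm across and along the carriage, and within 0.035 rad) and at rest, and the carriage is at rest in the weld detent (0.160 m of travel, within 5 mm) (all of step 2 and x of blank0 in the frame of stack_seat between -0.003 and 0.003 m and y of blank0 in the frame of stack_seat between -0.003 and 0.003 m and angle between the y axis of each of blank0, blank1, blank2, blank3 and the y axis of stack_seat, either way round below 0.035 rad and angle between the z axis of each of blank0, blank1, blank2, blank3 and the z axis of stack_seat, either way round below 0.035 rad and x of blank1 in the frame of stack_seat between -0.003 and 0.003 m and y of blank1 in the frame of stack_seat between -0.003 and 0.003 m and x of blank2 in the frame of stack_seat between -0.003 and 0.003 m and y of blank2 in the frame of stack_seat between -0.003 and 0.003 m and x of blank3 in the frame of stack_seat between -0.003 and 0.003 m and y of blank3 in the frame of stack_seat between -0.003 and 0.003 m and linear speed of each of blank0, blank1, blank2, blank3 below 0.01 m/s and velocity of joint carriage between -0.01 and 0.01 m/s); the robot touches nothing.
It fails at once if a bystander (spectacle front, flux jar, foot switch, screwdriver or temple tray) is shifted by more than 30 mm (distance of any of spectacle_front, flux_jar, foot_switch, screwdriver, temple_tray from where it was at the start of the episode above 0.03 m).
It also fails if it takes over 70 s, if anything falls off the work surface, if the arm or the gripper's body presses on something with over 40 N, if the wrist force passes 120 N, or if a joint passes its speed limit or range.

### The arm

A 6-joint arm with a two-finger parallel gripper is mounted at the origin on the work surface. World frame = base frame: x ahead of the robot, y to its left, z up, the work surface at z = 0. Lengths are in m, angles in rad, forces in N, time in s.
With the tool pointing down it reaches from about 0.4 to 0.825 m from the base axis. Payload 7 kg.
Tool frame: the origin (TCP) lies at the very end of the fingers, on their centre line; the grasp point (between the pads) lies 19 mm behind it; z points along the fingers, y is the line along which they close (so a half turn about z gives the same grasp; the last joint's range is limited). The gripper opens to 88 mm and grips with 3 to 60 N. Pads are 19 mm wide; open, the fingers measure 130 mm over their backs; the gripper's body (78 mm by 193 mm) begins 47 mm behind the grasp point.
Start: joints at [-0.836, 0.359, 0.012, 0, -1.224, -0.288], TCP at [0.292, -0.609, 0.227] pointing down, gripper open.
Joint ranges: [-3.07, 3.07], [-1.43, 2.12], [-1.02, 1.25], [-3.03, 1.67], [-3.05, -0], [-3.03, 3.03]. Speed limits (rad/s): [2.39, 2.39, 3.01, 3.14, 3.14, 3.14].

### API

Orientations are given as [roll, pitch, yaw] about the fixed x, y, z axes, in that order (R = Rz(yaw) Ry(pitch) Rx(roll)).
In Python, from station import arm gives the robot as it stands.
- The arm moves only by the tool step_arm, never from a script. Its argument "rows" is a list of rows, each a list of 5 numbers: the shift along the world's x, y, z in m, then the turn about the world's z in rad, then the finger opening in m, from 0 to 0.0876. In form: [[x, y, z, spin, gripper], ...]. A call has 1 to 20 rows; each row is the pose to reach, as a shift and turn from the pose commanded when the call began; what a row does not reach only later rows make up. A row lasts 1/10 s, in which the tool goes at most 50 mm and 8.59 degrees, less where a joint would pass 70% of its speed; a pose out of reach is approached as far as the arm can. A call with a gripper value outside its range is refused whole. The fingers move at their own pace and stop on an object; "newtons" is the grip in N (left out, the last holds). Time passes only in rows, so rows that repeat a pose let the fingers close. It gives the time, the measured TCP pose, the force, the opening and the grip force at its end, in the units of the state.
- arm.get_state(): the state, without advancing time (a new reading comes with each control period).
- arm.grab_frame(name): name is "scene" or "top" or "wrist"; returns a dict with "color" (400x640x3 uint8, blue, green, red), "vfov" (degrees; the focal length in pixels is half the picture's height over the tangent of half this angle, whatever the lens; pixels are square), "cx", "cy" (the principal point, pixels), "rvec" (rotation vector, rad) and "tvec" (3), from world to camera coordinates, as OpenCV has them. Camera axes: x right, y down, z forward; pixel columns grow to the right and rows downward; lengths in m; the calibration is good to about 2 mm. A picture is of the moment at which its call begins. There is no depth.
- arm.job_done(): hands the job in; it is judged then, once.
The state is a dict: "t": time; "q": joint angles; "qd": joint speeds; "joint_efforts": joint torques, N m; "eef_pos": TCP position; "ee_rot": TCP orientation; "force": force on the tool from outside, world axes, zero at the start; "moment": the same for the moment, N m; "width": finger opening in m; "gripper_force": force on a finger pad.
Only numpy, scipy, OpenCV 4.12 (cv2) and the standard library are available. Lean on these libraries where they do the work, as an engineer would, in place of code of your own. Each camera call takes 0.05 s, during which the arm holds its last target. There are 200 camera calls.

## Working session

There is one attempt and no reset: what is moved stays moved. The work goes in short steps, Python scripts to look and compute and a tool call to move; the robot and the scene stay as the last step left them, time stands still between calls to the robot, and variables do not carry over. Pictures are saved under pics/ and viewed, at most 10 in all, crops included, and the job is handed in when it is done.

Besides the shell and the picture viewer there is one more tool, called after "Call:" in YAML: its name, and indented under it one key for each argument. step_arm: Moves the arm, as the interface text tells. Its arguments: {"type":"object","properties":{"rows":{"type":"array"},"newtons":{"type":"number"}},"required":["rows"]}

```bash
mkdir -p pics; cat > h.py <<'E'
import numpy as np, cv2
from station import arm
def snap(n,save=None):
    f=arm.grab_frame(n)
    if save: cv2.imwrite('pics/'+save,f['color'])
    return f
def K(f):
    F=200/np.tan(np.radians(f['vfov'])/2); return np.array([[F,0,f['cx']],[0,F,f['cy']],[0,0,1.]])
def ray(f,u,v,z):
    R=cv2.Rodrigues(np.array(f['rvec'],float))[0]; c=-R.T@np.ravel(f['tvec'])
    d=R.T@np.linalg.inv(K(f))@[u,v,1]; return c+d*(z-c[2])/d[2]
def proj(f,P):
    return cv2.projectPoints(np.array(P,float).reshape(-1,3),np.array(f['rvec'],float),np.array(f['tvec'],float),K(f),None)[0].reshape(-1,2)
E
python3 - <<'E'
from h import *
import pickle
a=snap('scene');b=snap('top');pickle.dump((a,b),open('f0.pkl','wb'))
cv2.imwrite('pics/top0.png',b['color']);cv2.imwrite('pics/scene0.png',a['color'])
print({k:v for k,v in b.items() if k!='color'})
s=arm.get_state();print(s['t'],s['eef_pos'],s['ee_rot'])
E
```

```text
{'vfov': 51.89555093538466, 'cx': 320.7692521853286, 'cy': 196.48362673644675, 'rvec': array([ 2.06343691, -2.15118702,  0.22619247]), 'tvec': array([0.06868696, 0.57174354, 0.98061006])}
0.1 [ 0.29144913 -0.60833777  0.22569961] [ 3.14006046e+00 -1.26620446e-04 -2.69490742e+00]
```

View pics/top0.png

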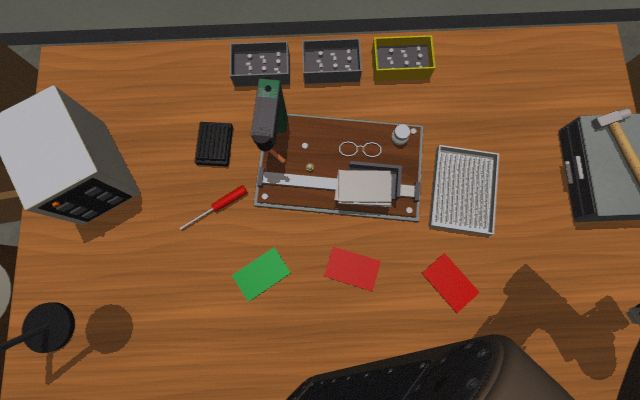

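View pics/scene0.png

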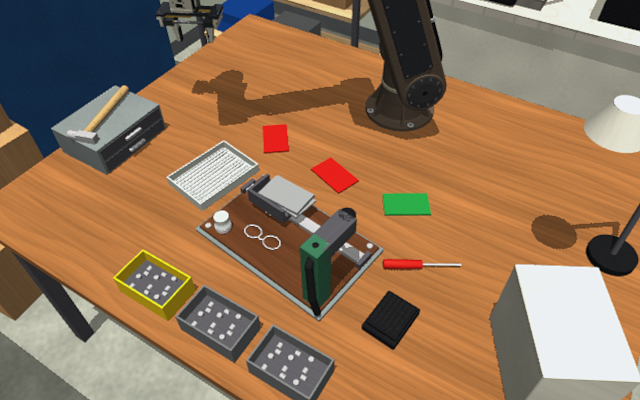

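The grey stack at top-view (365,187) sits on the carriage bed. The red plates at (353,268) and (450,282) and the green one at (261,273) are look-alikes lying on the table. The grey stack is the one meant, because it is bare aluminium and on the carriage. I'll confirm with one enlarged crop.

```bash
python3 - <<'E'
from h import *
import pickle
a,b=pickle.load(open('f0.pkl','rb'))
c=b['color'][105:225,250:430]; cv2.imwrite('pics/crop.png',cv2.resize(c,None,fx=4.4,fy=4.4,interpolation=cv2.INTER_CUBIC))
for n,p in dict(TL=(265,115),TR=(423,126),BR=(417,218),BL=(255,206)).items(): print(n,ray(b,*p,.02).round(3))
c=a['color'][160:240,230:350]; cv2.imwrite('pics/crop2.png',cv2.resize(c,None,fx=6,fy=6,interpolation=cv2.INTER_CUBIC))
R=cv2.Rodrigues(np.array(b['rvec']))[0];print(-R.T@b['tvec'])
E
```

```text
TL [0.82  0.189 0.02 ]
TR [ 0.769 -0.243  0.02 ]
BR [ 0.515 -0.204  0.02 ]
BL [0.565 0.218 0.02 ]
[0.35214165 0.04860868 1.08020281]
```

View pics/crop.png

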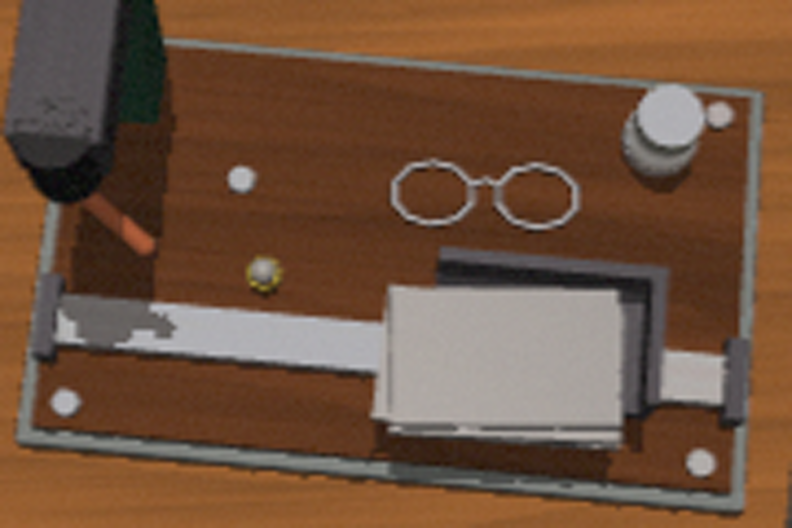

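View pics/crop2.png

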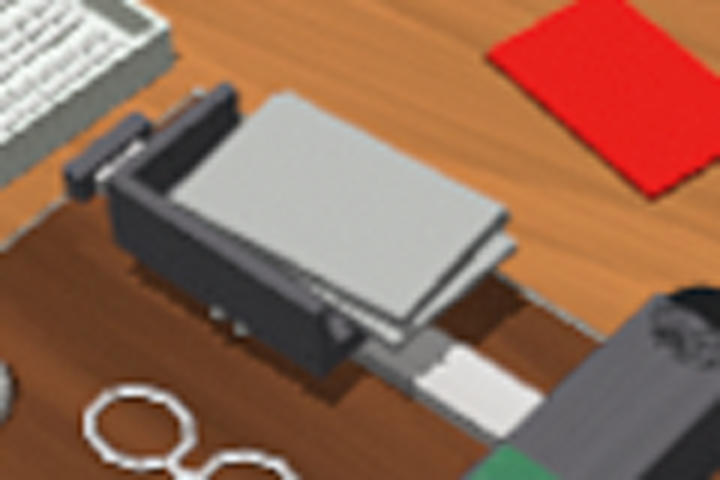

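```bash
python3 - <<'E'
from h import *
import pickle
a,b=pickle.load(open('f0.pkl','rb'))
p=lambda u,v,z:ray(b,250+(u+.5)/4.4-.5,105+(v+.5)/4.4-.5,z)
yaw=-.118;X=np.array([np.cos(yaw),np.sin(yaw)]);Y=np.array([-X[1],X[0]])
L=[p(440,248,.09),p(668,267,.09)];d=L[0]-L[1];print('fence yaw',-np.arctan2(d[0],d[1]))
corner_out=p(668,267,.09)[:2]; seat=corner_out-48*.001*X+.073*Y
end=p(660,412,.09)[:2]
print('seat',seat)
def loc(q):q=np.array(q[:2])-seat;return (1000*np.array([q@X,q@Y])).round(1)
print('inner corner',loc(p(652,283,.09)),'fence left end',loc(L[0]),'end near',loc(end))
a_=lambda u,v,z:ray(a,230+(u+.5)/6-.5,160+(v+.5)/6-.5,z)
print('scene: outer corner',loc(a_(112,185,.09)),'inner',loc(a_(135,178,.09)),'fence end',loc(a_(330,322,.09)),'end near',loc(a_(232,88,.09)))
for q in [(390,287),(620,290),(622,427),(388,418)]:print('top blank',loc(p(*q,.084)))
for q in [(372,415),(620,447)]:print('low',loc(p(*q,.066)))
print('scene top',[loc(a_(*q,.084)) for q in [(288,92),(508,215),(404,320),(175,192)]])
print('tip',loc(p(152,245,.108)),'stop',loc(p(735,340,.05)),loc(p(728,415,.05)))
print('base loc',[loc(ray(b,*q,.02)) for q in [(265,115),(423,126),(417,218),(255,206)]])
for n,l in dict(xpush=(-90,0),ypush=(0,130),cpush=(5,-95)).items():
  print(n,seat+l[0]*.001*X+l[1]*.001*Y)
E
```

```text
fence yaw -0.12953484517648578
seat [ 0.60023069 -0.08204959]
inner corner [ 37.9 -64.3] fence left end [49.5 57.1] end near [-36.7 -71.5]
scene: outer corner [ 52.9 -66.7] inner [ 43.4 -61.5] fence end [53.6 63.9] end near [-26.  -65.6]
top blank [26.  83.9]
top blank [ 34.1 -47.2]
top blank [-45.6 -51.6]
top blank [-50.4  79.8]
low [-45.5  88.7]
low [-53.4 -53.7]
scene top [array([-44.2, -47.7]), array([-46.8,  81.7]), array([29.3, 84.9]), array([ 34.9, -45.7])]
tip [ 33.4 219.1] stop [  18.9 -120.7] [ -26.5 -117.9]
base loc [array([186.1, 295.1]), array([ 186.4, -140.2]), array([ -70.1, -130.7]), array([-70.4, 294.3])]
xpush [ 0.51085654 -0.07145422]
ypush [0.61553512 0.0470464 ]
cpush [ 0.59401192 -0.1769776 ]
```

The crop shows four plain grey blanks on the dark L-fenced carriage, so that stack is confirmed. Next I'll move to the near side of the stack with the finger line along the rail.

Call:
step_arm:
  rows:
    - [0.02,0.045,0,-0.1,0.0876]
    - [0.04,0.09,0,-0.2,0.0876]
    - [0.06,0.135,0,-0.3,0.0876]
    - [0.08,0.18,0,-0.4,0.0876]
    - [0.095,0.225,0,-0.5,0.0876]
    - [0.115,0.27,0,-0.564,0.0876]
    - [0.13,0.315,0,-0.564,0.0876]
    - [0.15,0.36,0,-0.564,0.0876]
    - [0.165,0.405,0,-0.564,0.0876]
    - [0.185,0.45,0,-0.564,0.0876]
    - [0.2,0.495,0,-0.564,0.0876]
    - [0.21,0.52,0,-0.564,0.0876]
    - [0.215,0.54,0,-0.564,0.0876]
    - [0.215,0.54,-0.04,-0.564,0.0876]
    - [0.215,0.54,-0.08,-0.564,0.0876]
    - [0.215,0.54,-0.12,-0.564,0.0876]
    - [0.215,0.54,-0.15,-0.564,0.0876]
    - [0.215,0.54,-0.171,-0.564,0.0876]
    - [0.215,0.54,-0.171,-0.564,0.0876]
    - [0.215,0.54,-0.171,-0.564,0.0876]

```text
t: 2.1
eef_pos: [0.5067, -0.0688, 0.0557]
ee_rot: [-3.141, -0.001, 3.025]
force: [0.1, 0.1, 0.1]
width: 0.0879
gripper_force: 0.0
```

```bash
cat > m.py <<'E'
from h import *
yaw=-.118;X=np.array([np.cos(yaw),np.sin(yaw)]);Y=np.array([-X[1],X[0]]);seat=np.array([.602,-.080])
s=arm.get_state();q=np.array(s['eef_pos'])[:2]-seat
print('t',s['t'],'loc mm',1000*q@X,1000*q@Y,'z',s['eef_pos'][2],'rot',s['ee_rot'],'Floc',np.array(s['force'])[:2]@X,np.array(s['force'])[:2]@Y,s['force'][2])
E
python3 m.py
```

```text
t 2.1 loc mm -95.98240794123373 -0.11051017318859169 z 0.05574274371197354 rot [-3.14104516e+00 -7.60476360e-04  3.02464282e+00] Floc 0.13099624533949414 0.1400688413991578 0.10093234064272805
```

Call:
step_arm:
  rows:
    - [0.01,-0.0012,0,0,0.0876]
    - [0.02,-0.0024,0,0,0.0876]
    - [0.024,-0.0028,0,0,0.0876]
    - [0.027,-0.0032,0,0,0.0876]
    - [0.03,-0.0035,0,0,0.0876]
    - [0.033,-0.0039,0,0,0.0876]
    - [0.036,-0.0043,0,0,0.0876]
    - [0.038,-0.0045,0,0,0.0876]
    - [0.04,-0.0047,0,0,0.0876]
    - [0.042,-0.005,0,0,0.0876]
    - [0.042,-0.005,0,0,0.0876]

```text
t: 3.2
eef_pos: [0.5483, -0.0738, 0.0554]
ee_rot: [-3.141, -0.001, 3.024]
force: [-2.2, 0.6, 0.0]
width: 0.0873
gripper_force: 1.6
```

Call:
step_arm:
  rows:
    - [0.001,-0.0001,0,0,0.0876]
    - [0.002,-0.0002,0,0,0.0876]
    - [0.002,-0.0002,0,0,0.0876]

```text
t: 3.5
eef_pos: [0.55, -0.074, 0.0553]
ee_rot: [-3.141, -0.001, 3.024]
force: [-5.5, 0.7, 1.0]
width: 0.0877
gripper_force: 2.6
```

Call:
step_arm:
  rows:
    - [0.001,-0.0001,0,0,0.0876]
    - [0.001,-0.0001,0,0,0.0876]

```text
t: 3.7
eef_pos: [0.55, -0.0741, 0.0551]
ee_rot: [-3.141, -0.003, 3.024]
force: [-9.1, 1.5, 3.8]
width: 0.0873
gripper_force: 4.1
```

Call:
step_arm:
  rows:
    - [0.001,-0.0001,0,0,0.0876]
    - [0.001,-0.0001,0,0,0.0876]

```text
t: 3.9
eef_pos: [0.55, -0.0742, 0.0549]
ee_rot: [-3.141, -0.005, 3.024]
force: [-11.3, 3.0, 4.5]
width: 0.0879
gripper_force: 5.4
```

Call:
step_arm:
  rows:
    - [-0.01,0.0012,0,0,0.0876]
    - [-0.03,0.0035,0,0,0.0876]
    - [-0.03,0.0035,0.03,0,0.06]
    - [-0.03,0.0035,0.07,0,0.034]
    - [-0.03,0.0035,0.09,0,0.034]
    - [-0.03,0.0035,0.09,0,0.034]

```text
t: 4.5
eef_pos: [0.5258, -0.0702, 0.1496]
ee_rot: [3.139, 0.009, 3.025]
force: [-0.7, 0.8, -0.8]
width: 0.0612
gripper_force: 0.0
```

```bash
cat >>m.py <<'E'
print('q',np.round(s['q'],2),s['width'])
E
python3 m.py
```

```text
t 4.5 loc mm -76.8179450559327 0.7868997162427349 z 0.14961492403099252 rot [3.13946241 0.00908944 3.02515377] Floc -0.7738289404875884 0.7301992374894702 -0.8239049762635641
q [ 0.24  0.18 -0.42  0.   -0.96 -1.93] 0.06122072344335412
```

Call:
step_arm:
  rows:
    - [0.01,0.03,0,0.14,0.034]
    - [0.03,0.06,0,0.28,0.034]
    - [0.06,0.09,0,0.42,0.034]
    - [0.09,0.108,0,0.56,0.034]
    - [0.09,0.108,0,0.7,0.034]
    - [0.09,0.108,0,0.84,0.034]
    - [0.09,0.108,0,0.98,0.034]
    - [0.09,0.108,0,1.12,0.034]
    - [0.09,0.108,0,1.26,0.034]
    - [0.09,0.108,0,1.4,0.034]
    - [0.09,0.108,0,1.54,0.034]
    - [0.09,0.108,0,1.571,0.034]
    - [0.09,0.108,-0.03,1.571,0.034]
    - [0.09,0.108,-0.06,1.571,0.034]
    - [0.09,0.108,-0.085,1.571,0.034]
    - [0.09,0.108,-0.09,1.571,0.034]
    - [0.09,0.108,-0.09,1.571,0.034]

```text
t: 6.2
eef_pos: [0.6124, 0.0373, 0.0547]
ee_rot: [3.14, -0.001, -1.688]
force: [0.4, -0.8, 0.3]
width: 0.0342
gripper_force: 0.0
```

```bash
python3 m.py
```

```text
t 6.2 loc mm -3.4597814771110063 117.67739685407577 z 0.05470683200975052 rot [ 3.14047722e+00 -8.48153946e-04 -1.68760345e+00] Floc 0.47610376425079093 -0.7269877308196838 0.3011386324262019
q [ 0.38  0.42 -0.33  0.   -0.82 -0.5 ] 0.034242442320906626
```

Call:
step_arm:
  rows:
    - [-0.001,-0.008,0,0,0.034]
    - [-0.0018,-0.015,0,0,0.034]
    - [-0.0021,-0.018,0,0,0.034]
    - [-0.0025,-0.021,0,0,0.034]
    - [-0.0028,-0.024,0,0,0.034]
    - [-0.0032,-0.027,0,0,0.034]
    - [-0.0036,-0.03,0,0,0.034]
    - [-0.0039,-0.033,0,0,0.034]
    - [-0.0043,-0.036,0,0,0.034]
    - [-0.0045,-0.038,0,0,0.034]
    - [-0.0045,-0.038,0,0,0.034]

```text
t: 7.3
eef_pos: [0.6081, -0.0009, 0.0555]
ee_rot: [3.142, -0.0, -1.688]
force: [-0.1, 0.7, 1.2]
width: 0.0341
gripper_force: 0.7
```

Call:
step_arm:
  rows:
    - [-0.0001,-0.001,0,0,0.034]
    - [-0.0002,-0.002,0,0,0.034]
    - [-0.0002,-0.002,0,0,0.034]

```text
t: 7.6
eef_pos: [0.6079, -0.0026, 0.0555]
ee_rot: [3.142, 0.0, -1.688]
force: [-1.5, 2.0, 0.7]
width: 0.0338
gripper_force: 1.6
```

Call:
step_arm:
  rows:
    - [-0.0001,-0.001,0,0,0.034]
    - [-0.0001,-0.001,0,0,0.034]

```text
t: 7.8
eef_pos: [0.6078, -0.0036, 0.0555]
ee_rot: [3.142, 0.0, -1.688]
force: [-0.9, 3.8, 0.5]
width: 0.0343
gripper_force: 1.7
```

Call:
step_arm:
  rows:
    - [-0.0001,-0.001,0,0,0.034]
    - [-0.0001,-0.001,0,0,0.034]

```text
t: 8.0
eef_pos: [0.6077, -0.0043, 0.0556]
ee_rot: [-3.142, 0.001, -1.688]
force: [-0.9, 5.6, 2.2]
width: 0.0342
gripper_force: 2.7
```

Call:
step_arm:
  rows:
    - [-0.0001,-0.001,0,0,0.034]
    - [-0.0001,-0.001,0,0,0.034]

```text
t: 8.2
eef_pos: [0.6076, -0.0047, 0.0555]
ee_rot: [-3.141, 0.001, -1.688]
force: [-2.5, 8.1, 1.2]
width: 0.0342
gripper_force: 4.2
```

Call:
step_arm:
  rows:
    - [-0.0001,-0.001,0,0,0.034]
    - [-0.0001,-0.001,0,0,0.034]

```text
t: 8.4
eef_pos: [0.6077, -0.0048, 0.0556]
ee_rot: [-3.141, 0.002, -1.688]
force: [-1.2, 13.8, 1.5]
width: 0.0339
gripper_force: 6.4
```

Call:
step_arm:
  rows:
    - [0.001,0.01,0,0,0.034]
    - [0.0025,0.03,0,0,0.034]
    - [0.0025,0.03,0.045,0,0.034]
    - [0.0025,0.03,0.09,0,0.034]
    - [-0.02,0.01,0.09,-0.14,0.05]
    - [-0.04,-0.02,0.09,-0.28,0.0876]
    - [-0.06,-0.05,0.09,-0.42,0.0876]
    - [-0.087,-0.0625,0.09,-0.56,0.0876]
    - [-0.087,-0.0625,0.09,-0.7,0.0876]
    - [-0.087,-0.0625,0.09,-0.84,0.0876]
    - [-0.087,-0.0625,0.09,-0.98,0.0876]
    - [-0.087,-0.0625,0.09,-1.12,0.0876]
    - [-0.087,-0.0625,0.09,-1.26,0.0876]
    - [-0.087,-0.0625,0.09,-1.4,0.0876]
    - [-0.087,-0.0625,0.09,-1.54,0.0876]
    - [-0.087,-0.0625,0.09,-1.571,0.0876]
    - [-0.087,-0.0625,0.06,-1.571,0.0876]
    - [-0.087,-0.0625,0.02,-1.571,0.0876]
    - [-0.087,-0.0625,0,-1.571,0.0876]
    - [-0.087,-0.0625,0,-1.571,0.0876]

```text
t: 10.4
eef_pos: [0.5181, -0.0699, 0.0528]
ee_rot: [-3.139, -0.006, 3.024]
force: [-0.7, 0.5, 0.2]
width: 0.0875
gripper_force: 0.0
```

```bash
python3 m.py; python3 - <<'E'
from h import *
b=snap('top')['color'][140:215,320:420];a=snap('scene')['color'][160:240,230:350]
r=lambda i:cv2.resize(i,(396,297),interpolation=cv2.INTER_CUBIC)
cv2.imwrite('pics/c3.png',np.hstack([r(b),r(a)]))
E
```

```text
t 10.4 loc mm -84.51719117052492 0.1586442495361086 z 0.05278188596380917 rot [-3.13916121 -0.00597097  3.02406726] Floc -0.71609224294571 0.41792860012734856 0.21228295538933584
q [ 0.24  0.3  -0.53  0.   -0.74 -1.93] 0.08753054450184068
```

View pics/c3.png

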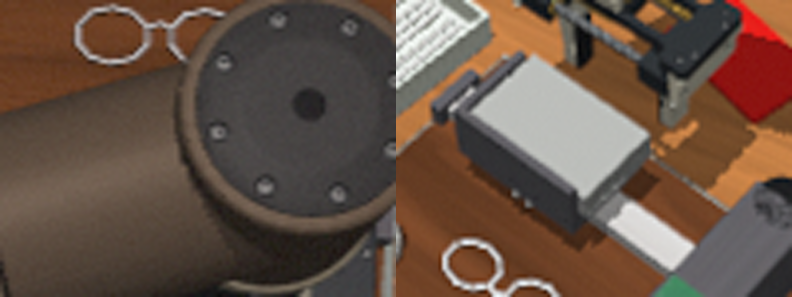

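The scene crop (right half) shows the stack square in the corner of both fences. The arm hides it in the top view (left half). I'll give it one more tap across.

Call:
step_arm:
  rows:
    - [0.01,-0.0012,0,0,0.0876]
    - [0.02,-0.0024,0,0,0.0876]
    - [0.025,-0.003,0,0,0.0876]
    - [0.028,-0.0033,0,0,0.0876]
    - [0.03,-0.0035,0,0,0.0876]
    - [0.031,-0.0036,0,0,0.0876]
    - [0.031,-0.0036,0,0,0.0876]

```text
t: 11.2
eef_pos: [0.5499, -0.0729, 0.0551]
ee_rot: [-3.141, -0.003, 3.024]
force: [-5.8, 0.9, 0.9]
width: 0.0874
gripper_force: 2.4
```

Call:
step_arm:
  rows:
    - [0.001,-0.0001,0,0,0.0876]
    - [0.002,-0.0002,0,0,0.0876]
    - [0.002,-0.0002,0,0,0.0876]

```text
t: 11.5
eef_pos: [0.5499, -0.0731, 0.0546]
ee_rot: [-3.141, -0.006, 3.023]
force: [-9.6, 2.7, 4.9]
width: 0.0876
gripper_force: 5.2
```

Call:
step_arm:
  rows:
    - [-0.01,0.0012,0,0,0.0876]
    - [-0.03,0.0035,0,0,0.0876]
    - [-0.03,0.0035,0.05,0,0.04]
    - [-0.03,0.0035,0.1,0,0.02]
    - [-0.02,-0.03,0.1,0.14,0.02]
    - [0.0,-0.06,0.1,0.28,0.02]
    - [0.02,-0.09,0.1,0.42,0.02]
    - [0.044,-0.104,0.1,0.56,0.02]
    - [0.044,-0.104,0.1,0.7,0.02]
    - [0.044,-0.104,0.1,0.84,0.02]
    - [0.044,-0.104,0.1,0.98,0.02]
    - [0.044,-0.104,0.1,1.12,0.02]
    - [0.044,-0.104,0.1,1.26,0.02]
    - [0.044,-0.104,0.1,1.4,0.02]
    - [0.044,-0.104,0.1,1.54,0.02]
    - [0.044,-0.104,0.1,1.571,0.02]
    - [0.044,-0.104,0.1,1.571,0.02]

```text
t: 13.2
eef_pos: [0.5979, -0.1769, 0.1559]
ee_rot: [-3.14, -0.0, -1.687]
force: [-0.4, 0.9, 0.6]
width: 0.0201
gripper_force: 0.0
```

```bash
python3 m.py; python3 - <<'E'
from h import *
b=snap('wrist')['color'];a=snap('scene')['color'][150:240,215:350]
cv2.imwrite('pics/c4.png',np.hstack([cv2.resize(b,(396,248)),cv2.resize(a,(396,248),interpolation=cv2.INTER_CUBIC)]))
E
```

```text
t 13.2 loc mm 7.314839205600674 -96.68552743771254 z 0.1559053202022249 rot [-3.13998380e+00 -9.41174973e-05 -1.68707885e+00] Floc -0.49090858452634345 0.8412145536612495 0.6129536630529654
q [ 0.03  0.33 -0.2   0.   -1.04 -0.14] 0.020114005888639614
```

View pics/c4.png

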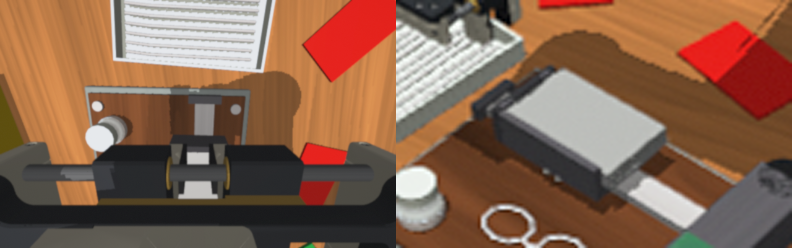

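The stack is square in the corner (right half, around (580,120)), and the fingers are just behind the end fence. I'll lower and make contact.

Call:
step_arm:
  rows:
    - [0,0,-0.03,0,0.02]
    - [0,0,-0.06,0,0.02]
    - [0,0,-0.08,0,0.02]
    - [0,0,-0.087,0,0.02]
    - [0,0,-0.087,0,0.02]
    - [0,0,-0.087,0,0.02]

```text
t: 13.9
eef_pos: [0.5984, -0.1771, 0.0696]
ee_rot: [-3.14, -0.0, -1.688]
force: [-0.0, 0.1, 0.0]
width: 0.0199
gripper_force: 0.0
```

Call:
step_arm:
  rows:
    - [0.0005,0.004,0,0,0.02]
    - [0.0009,0.008,0,0,0.02]
    - [0.0012,0.01,0,0,0.02]
    - [0.0014,0.012,0,0,0.02]
    - [0.0017,0.014,0,0,0.02]
    - [0.0019,0.016,0,0,0.02]
    - [0.0021,0.018,0,0,0.02]
    - [0.0024,0.02,0,0,0.02]

```text
t: 14.7
eef_pos: [0.5999, -0.1568, 0.0685]
ee_rot: [3.141, -0.0, -1.688]
force: [0.4, -0.7, 1.3]
width: 0.0198
gripper_force: 0.5
```

Call:
step_arm:
  rows:
    - [0.0003,0.0025,0,0,0.02]
    - [0.0006,0.0055,0,0,0.02]
    - [0.0011,0.009,0,0,0.02]
    - [0.0015,0.013,0,0,0.02]
    - [0.002,0.017,0,0,0.02]
    - [0.0025,0.021,0,0,0.02]
    - [0.003,0.025,0,0,0.02]
    - [0.0034,0.029,0,0,0.02]
    - [0.0039,0.033,0,0,0.02]
    - [0.0044,0.037,0,0,0.02]
    - [0.0049,0.041,0,0,0.02]
    - [0.0053,0.045,0,0,0.02]
    - [0.0058,0.049,0,0,0.02]
    - [0.0063,0.053,0,0,0.02]
    - [0.0068,0.057,0,0,0.02]
    - [0.0072,0.061,0,0,0.02]
    - [0.0077,0.065,0,0,0.02]
    - [0.0082,0.069,0,0,0.02]
    - [0.0086,0.073,0,0,0.02]
    - [0.0091,0.077,0,0,0.02]

```text
t: 16.7
eef_pos: [0.609, -0.0796, 0.0686]
ee_rot: [3.142, -0.0, -1.688]
force: [0.8, -1.1, 0.0]
width: 0.0198
gripper_force: 0.7
```

Call:
step_arm:
  rows:
    - [0.0005,0.004,0,0,0.02]
    - [0.0009,0.008,0,0,0.02]
    - [0.0014,0.012,0,0,0.02]
    - [0.0019,0.016,0,0,0.02]
    - [0.0023,0.0195,0,0,0.02]
    - [0.0027,0.023,0,0,0.02]
    - [0.0031,0.0265,0,0,0.02]
    - [0.0036,0.03,0,0,0.02]
    - [0.0039,0.033,0,0,0.02]
    - [0.0043,0.036,0,0,0.02]
    - [0.0046,0.039,0,0,0.02]
    - [0.005,0.042,0,0,0.02]
    - [0.0053,0.0445,0,0,0.02]
    - [0.0056,0.047,0,0,0.02]
    - [0.0058,0.049,0,0,0.02]
    - [0.006,0.051,0,0,0.02]
    - [0.0062,0.0525,0,0,0.02]
    - [0.0064,0.054,0,0,0.02]
    - [0.0065,0.055,0,0,0.02]
    - [0.0066,0.056,0,0,0.02]

```text
t: 18.7
eef_pos: [0.6156, -0.0238, 0.0685]
ee_rot: [3.142, -0.0, -1.688]
force: [0.6, -1.6, -1.0]
width: 0.0195
gripper_force: 0.4
```

```bash
python3 m.py; python3 - <<'E'
from h import *
b=snap('top')['color'][110:220,250:430];a=snap('scene')['color'][150:260,230:390]
cv2.imwrite('pics/c5.png',np.hstack([cv2.resize(b,(396,248)),cv2.resize(a,(396,272))[:248]]))
E
```

```text
t 18.7 loc mm 6.889010378262261 57.362368666524 z 0.06854168322014192 rot [ 3.14152113e+00 -6.23666775e-06 -1.68778876e+00] Floc 0.783780151147785 -1.5303459025665727 -0.9966806191848958
q [ 0.28  0.4  -0.31 -0.   -0.85 -0.39] 0.019511649909739696
```

View pics/c5.png

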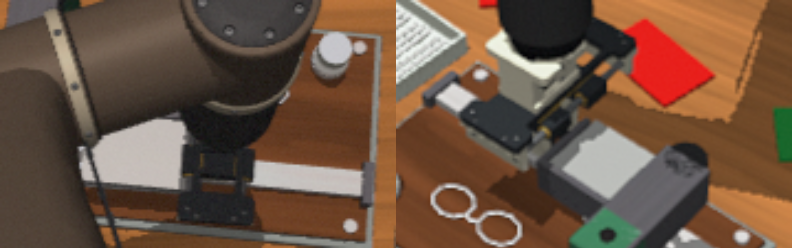

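The carriage is under way at about 140 mm of travel with the stack still against the fences. I'll creep on towards the detent.

Call:
step_arm:
  rows:
    - [0.0001,0.001,0,0,0.02]
    - [0.0002,0.002,0,0,0.02]
    - [0.0004,0.003,0,0,0.02]
    - [0.0005,0.004,0,0,0.02]
    - [0.0006,0.005,0,0,0.02]
    - [0.0007,0.006,0,0,0.02]
    - [0.0008,0.007,0,0,0.02]
    - [0.0009,0.008,0,0,0.02]
    - [0.0011,0.009,0,0,0.02]
    - [0.0012,0.01,0,0,0.02]

```text
t: 19.8
eef_pos: [0.6167, -0.0149, 0.0686]
ee_rot: [3.141, -0.001, -1.688]
force: [0.9, -6.8, -0.9]
width: 0.0202
gripper_force: 3.4
```

Call:
step_arm:
  rows:
    - [0.0001,0.001,0,0,0.02]
    - [0.0002,0.002,0,0,0.02]

```text
t: 20.0
eef_pos: [0.6171, -0.0118, 0.0685]
ee_rot: [-3.142, 0.0, -1.688]
force: [0.0, 0.5, 0.4]
width: 0.0202
gripper_force: 0.0
```

Call:
step_arm:
  rows:
    - [0.0001,0.001,0,0,0.02]
    - [0.0002,0.002,0,0,0.02]

```text
t: 20.2
eef_pos: [0.6173, -0.0095, 0.0686]
ee_rot: [-3.141, 0.0, -1.688]
force: [0.1, -0.2, -0.6]
width: 0.0199
gripper_force: 0.0
```

The force rose to 6.8 N and then dropped to zero, so the carriage clicked in. I'll back off and look.

Call:
step_arm:
  rows:
    - [-0.001,-0.01,0,0,0.02]
    - [-0.003,-0.025,0,0,0.02]
    - [-0.003,-0.025,0.04,0,0.02]
    - [-0.003,-0.025,0.085,0,0.02]
    - [-0.02,-0.06,0.12,0,0.02]
    - [-0.05,-0.1,0.12,0,0.02]
    - [-0.08,-0.145,0.12,0,0.02]
    - [-0.1,-0.19,0.12,0,0.02]
    - [-0.12,-0.235,0.12,0,0.02]
    - [-0.12,-0.26,0.12,0,0.02]
    - [-0.12,-0.26,0.12,0,0.02]

```text
t: 21.3
eef_pos: [0.4955, -0.2738, 0.1886]
ee_rot: [-3.142, -0.0, -1.692]
force: [0.2, 1.0, -0.5]
width: 0.0201
gripper_force: 0.0
```

```bash
python3 - <<'E'
from h import *
import pickle
b=snap('top');a=snap('scene');pickle.dump((a,b),open('f1.pkl','wb'))
cv2.imwrite('pics/c6.png',np.hstack([cv2.resize(b['color'][140:230,240:360],(396,297),interpolation=cv2.INTER_CUBIC),cv2.resize(a['color'][170:260,260:380],(396,297),interpolation=cv2.INTER_CUBIC)]))
E
```

```text
(no output)
```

View pics/c6.png

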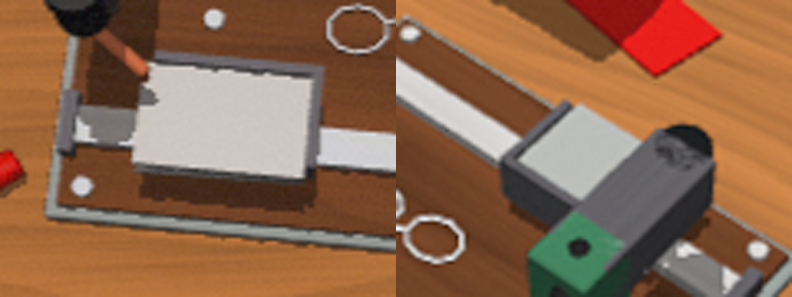

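```bash
python3 - <<'E'
from h import *
import pickle
a,b=pickle.load(open('f1.pkl','rb'))
yaw=-.118;X=np.array([np.cos(yaw),np.sin(yaw)]);Y=np.array([-X[1],X[0]]);seat=np.array([.600,-.082])
p=lambda u,v,z:ray(b,240+(u+.5)/3.3-.5,140+(v+.5)/3.3-.5,z)
q=lambda u,v,z:ray(a,260+(u+.5)/3.3-.5,170+(v+.5)/3.3-.5,z)
loc=lambda r:(1000*np.array([(r[:2]-seat)@X,(r[:2]-seat)@Y])).round(1)
print('outer corner',loc(p(325,67,.09)),'fence left',loc(p(155,52,.09)))
print('blank corners',[loc(p(*c,.084)) for c in [(150,62),(312,74),(306,176),(134,163)]])
print('scene blank',[loc(q(*c,.084)) for c in [(522,163),(576,107)]],'outer fence',loc(q(502,160,.09)))
c=b['color'][155:200,270:345];cv2.imwrite('pics/c7.png',cv2.resize(c,None,fx=10,fy=10,interpolation=cv2.INTER_CUBIC))
E
```

```text
outer corner [50.2 86. ] fence left [ 52.4 216.3]
blank corners [array([ 46. , 220.1]), array([45.8, 95.4]), array([-34.4,  94.3]), array([-34.2, 224.5])]
scene blank [array([-146.5,  343.5]), array([-223.8,  347.2])] outer fence [-134.8  331.7]
```

View pics/c7.png

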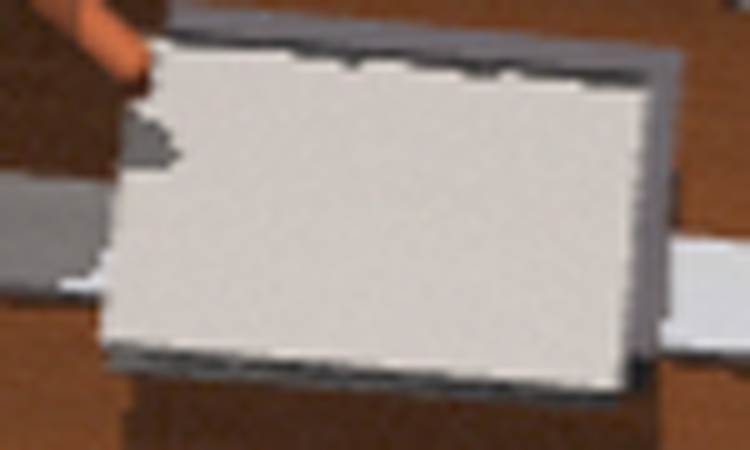

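The carriage measures about 159 mm of travel. The blanks sit within about 1 mm of both fences, with no lower blank sticking out, so I'm handing the job in.

```bash
python3 -c "
from station import arm
print(arm.job_done())"
```

```text
the job is handed in; nothing more can be done
None
```

I tapped the four blanks flush against both fences and pushed the carriage until it clicked into the weld detent (about 159 mm of travel measured); the job is handed in, and the robot returned no pass or fail verdict.

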